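Zero a wooden blank at the mark reader, then index the dividing head three clicks and hold

TASK

The upright wooden blank has just been put back in the fluting jig for its next flute: turn the blank clockwise (seen from above) by hand in its snug collet until its blue datum line squarely faces the lens of the black mark reader, and let go of it without having moved the dividing head off its present stop. Then take the black index knob and turn it clockwise, counting the clicks, to the third stop, never going on to a fourth, and finish while still gripping the knob in that stop, ready for the cut. Leave the tools, offcuts and other things on the bench where they are.

Things in the scene. Friction and masses are not known exactly. Their poses are not given: they have to be found in the camera images.
- jig: Fluting jig, fixed to the table (place and yaw vary). Origin on the table surface, under the middle of the blue-grey gear case (120 x 290 mm, top 48 mm high). Own z up; own y runs from the knob end to the chuck end, own x to the router side, away from the robot. Dividing plate and knob at y -85 mm, chuck and blank at y +85 mm.
- router_bit (a point): tip of the fixed trim router's bit, 108 mm high, 94 mm from the chuck axis in the jig's +x; the router lies along +x from here, its 66 mm thick motor from 150 mm off the chuck axis, top 143 mm high
- plunger_housing (a point): top of the aluminium block (40 x 30 mm, 74 mm high) that carries the sprung plunger, 92 mm from the knob's axis in the jig's +x
- blank: The turned wooden blank: upright, 44 mm diameter, top 170 mm above the table, plain cylinder from 99 mm up. Origin on its axis, 73 mm above the table. A 5 mm blue datum line runs down its side and along a radius of its top, in its own +y. One flute, a 6 mm brown groove, is already cut in its own +x. It cannot leave the collet; it starts 30 to 85 degrees anticlockwise (from above) of facing the reader.
- collet (a joint): angle of the blank in the chuck, rad, growing clockwise from above; with the dividing plate at 0 it reads 0 when the line faces the reader. Gripped and twisted, the blank turns smoothly with about 0.06 N m drag (a click of the head needs more) and stays where left; else it turns with the chuck.
- blank_mark (a point): point on the blue datum line at the blank's side, 22 mm from the axis, 115 mm above the table; axes as the blank's
- chuck_axis (a point): fixed point on the chuck's (and blank's) axis, 115 mm above the table; axes as the jig's
- reader_eye (a point): centre of the lens of the black mark reader (36 x 40 mm block, 92 to 138 mm high), 115 mm above the table, 89 mm from the chuck axis in the jig's +y; axes as the jig's. The line faces the lens when it points from the axis along the jig's +y.
- index_knob: round black ribbed knob, 46 mm diameter, from 86 to 116 mm above the table, a white pointer line on top in its own +x (towards the plunger at the start); on the vertical axis of the dividing plate (98 mm across, top 66 mm above the table). Origin on the axis at the knob's underside.
- knob_grip (a point): on the knob's axis at half its height, 101 mm above the table: where to grip it
- dividing_plate (a joint): angle of dividing plate and knob, rad, growing clockwise from above. Starts in a stop, reading 0; a stop (click) every 15 degrees = 0.2618 rad, the third at 0.785; no end stops. The plunger resists each click with up to about 0.2 N m, then it snaps into the next gap. It turns chuck and blank along, one to one, the same way.
- plunger (a joint): travel in m of the sprung roller that rides on the dividing plate's toothed rim: about 0 seated in a gap, rising to about 0.0025 on a tooth between two stops
- spare_blank: a second turned wooden blank, 44 mm diameter, 97 mm tall, standing on the table behind the spring plunger; leave it there. Origin at the centre of its underside
- offcut_disc: a loose wooden offcut disc, 38 mm across, 14 mm thick, on the table on the robot's side of the jig; leave it there. Origin at the centre of its underside
- offcut_strip: a loose wooden offcut, 55 x 24 x 14 mm, on the table on the robot's side of the jig; leave it there. Origin at the centre of its underside
- chuck_key: a loose steel T-handled chuck key, about 80 mm long, 10 mm thick, lying on top of the gear case (48 mm above the table) between dividing plate and chuck; leave it there. Origin at the centre of its underside, at the shaft
- sanding_block: cork sanding block, 110 x 65 x 33 mm, on the table to the right; leave it there. Origin at the centre of its underside
- spray_can: aluminium spray can, 66 mm diameter, 188 mm tall, standing to the right; leave it there. Origin at the centre of its underside
- drink_bottle: amber drink bottle, 80 mm diameter, 250 mm tall, standing to the right; leave it there. Origin at the centre of its underside
- mallet: wooden mallet, 290 mm long, lying to the left; leave it there. Origin at the centre of its underside

How it is judged:
By the outcome, as a careful person would: the job done as asked, in the order asked, and still so for the second after the job is handed in, while the arm keeps its last pose, push and grip.
It also fails if it takes over 48 s, if anything falls off the work surface, if the arm or the gripper's body presses on something with over 40 N, if the wrist force passes 120 N, or if a joint passes its speed limit or range.

ROBOT

A 7-joint arm with a two-finger parallel gripper is mounted at the origin on the work surface. World frame = base frame: x ahead of the robot, y to its left, z up, the work surface at z = 0. Lengths are in m, angles in rad, forces in N, time in s.
With the tool pointing down it reaches from about 0.35 to 0.9 m from the base axis. Payload 8.1 kg.
Tool frame: the origin (TCP) lies on the centre line of the jaws, within the pads' length; the fingertips stand manip.tip_extent ahead of it and the grasp point (between the pads) is the TCP (manip.tip_extent is the distance from the TCP to the fingertips, in m); x points along the fingers, y is the direction in which the jaws open and shut, and the axes are right-handed (so a half turn about x gives the same grasp; the last joint's range is limited). The gripper opens to 85 mm and grips with 20 to 120 N. Pads are 22 mm wide; open, the fingers measure 114 mm over their backs; the gripper's body (76 mm by 85 mm) begins 54 mm behind the grasp point. The pads swing forward as they close: fully open they stand 13 mm farther back than shut.
Start: joints at [-1.358, 0.434, 0.025, 1.573, -0.012, 1.134, -0.075], TCP at [0.194, 0.594, 0.25] pointing down, gripper open.
Joint ranges: [-2.62, 2.62], [-0.44, 2.09], [-1.27, 1.32], [0.08, 2.57], [-1.32, 4.46], [0.12, 2], [-2.74, 2.74]. Speed limits (rad/s): [2.22, 2.22, 3.01, 3.01, 3.14, 3.14, 3.14].

INTERFACE

Orientations are given as a unit quaternion [w, x, y, z].
In Python, from bench import telemetry, vision, workorder, manip gives the robot as it stands.
- The arm moves only by the tool send_rows, never from a script. Its argument "plan" is a list that holds one entry, the list of rows, each a list of 7 numbers: the shift along the world's x, y, z in m, then the turn, a rotation vector about the world's x, y, z in rad, then the opening in per cent of the stroke, from 0 (shut) to 100 (fully open). In form: [[[x, y, z, ax, ay, az, hand], ...]]. A call has 1 to 5 rows; each row is the pose to reach, as a shift and turn from the pose commanded when the call began; what a row does not reach only later rows make up. A row lasts 1/8 s, in which the tool goes at most 62.5 mm and 10.7 degrees, less where a joint would pass 70% of its speed; a pose out of reach is approached as far as the arm can. A call with a gripper value outside its range is refused whole. The fingers move at their own pace and stop on an object; "squeeze" is the grip in N (left out, the last holds). Time passes only in rows, so rows that repeat a pose let the fingers close. It gives the time, the measured TCP pose, the force and the opening at its end, in the units of the state.
- telemetry.get_obs(): the state, without advancing time (a new reading comes with each control period).
- vision.grab_frame(name): name is "scene" or "top" or "wrist"; returns a dict with "img" (384x512x3 uint8, red, green, blue), "vertical_fov" (degrees; the focal length in pixels is half the picture's height over the tangent of half this angle, whatever the lens; pixels are square), "cx", "cy" (the principal point, pixels), "R" (3x3) and "t" (3): a world point X has camera coordinates R X + t. Camera axes: x right, y down, z forward; pixel columns grow to the right and rows downward; lengths in m; the calibration is good to about 2 mm. A picture is of the moment at which its call begins. There is no depth.
- workorder.job_done(): hands the job in, once; it reports no verdict.
The state is a dict: "clock": time; "qpos": joint angles; "dq": joint speeds; "effort": joint torques, N m; "eef_pos": TCP position; "orientation": TCP orientation; "ft_force": force on the tool from outside, world axes, zero at the start; "torque": the same for the moment, N m; "opening": finger opening in m.
Only numpy, scipy, OpenCV 4.12 (cv2) and the standard library are available. Lean on these libraries where they do the work, as an engineer would, in place of code of your own. Each camera call takes 0.05 s, during which the arm holds its last target.

## Working session

There is one attempt and no reset: what is moved stays moved. The work goes in short steps, Python scripts to look and compute and a tool call to move; the robot and the scene stay as the last step left them, time stands still between calls to the robot, and variables do not carry over. Pictures are saved under pics/ and viewed, and the job is handed in when it is done.

Besides the shell and the picture viewer there is one more tool, called after ">>>" as name(argument=value, ...) on one line, values as JSON. send_rows: Moves the arm, as the interface text tells. Its arguments: {"type":"object","properties":{"plan":{"type":"array"},"squeeze":{"type":"number"}},"required":["plan"]}

```bash
ls; mkdir -p pics; python3 - <<'E'
from bench import telemetry, vision, workorder, manip
import cv2
o=telemetry.get_obs()
print(o, manip.tip_extent)
for n in ["scene","top","wrist"]:
    f=vision.grab_frame(n)
    cv2.imwrite(f"pics/{n}0.png",f["img"][:,:,::-1])
    print(n,f["vertical_fov"],f["cx"],f["cy"],f["R"],f["t"])
E
```

```text
pics
{'clock': 0.0, 'qpos': array([-1.35758833,  0.4351862 ,  0.0249606 ,  1.57409798, -0.01158366,
        1.13396061, -0.07506056]), 'dq': array([ 0.0015578 , -0.00203926, -0.00026208,  0.00207393,  0.00063752,
        0.0010136 , -0.00070773]), 'effort': array([ 3.23201646e-03, -6.70477653e+01,  1.02704857e+00, -3.16196680e+01,
        1.58802979e-02,  1.27136210e-02, -5.04794730e-05]), 'eef_pos': array([0.19402037, 0.59363559, 0.2495483 ]), 'orientation': array([ 0.69827653,  0.11066382,  0.69834111, -0.1117278 ]), 'ft_force': array([-0.53487828,  0.84207414, -0.36066198]), 'torque': array([-0.01680055, -0.04214998, -0.04274716]), 'opening': 0.0854172437963191} 0.019
scene 57.25396817141765 253.6287035797238 193.63961300611894 [[-0.52164929  0.85308527  0.01129316]
 [ 0.55198453  0.34756452 -0.75796569]
 [-0.65053447 -0.38915861 -0.65219666]] [ 0.30412254 -0.22320937  1.87659632]
top 53.94722737381835 257.23668317013926 194.34012432192077 [[-8.53272801e-03 -9.99963393e-01  6.37254797e-04]
 [-9.98889354e-01  8.49402819e-03 -4.63455468e-02]
 [ 4.63384374e-02 -1.03200098e-03 -9.98925265e-01]] [-0.01254753  0.56229753  1.25962351]
wrist 62.43101624966897 254.62920087916197 190.25582191302357 [[ 3.09263156e-01  9.50976430e-01 -3.61215116e-04]
 [ 9.16378370e-01 -2.97910096e-01  2.67395322e-01]
 [ 2.54179039e-01 -8.30265310e-02 -9.63586847e-01]] [-0.62678246 -0.03564734  0.37770326]
```

View pics/scene0.png

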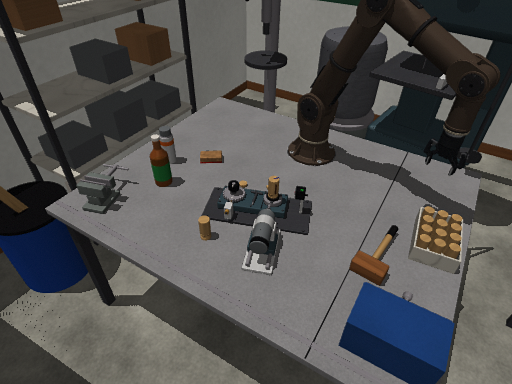

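View pics/top0.png

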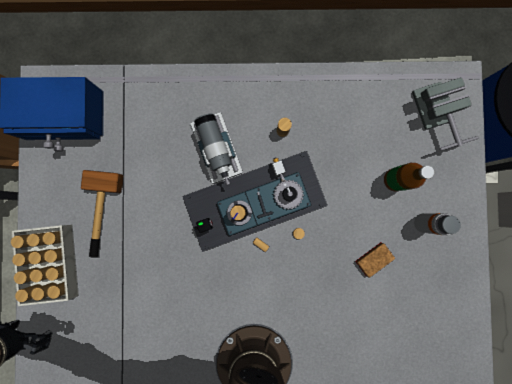

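View pics/wrist0.png

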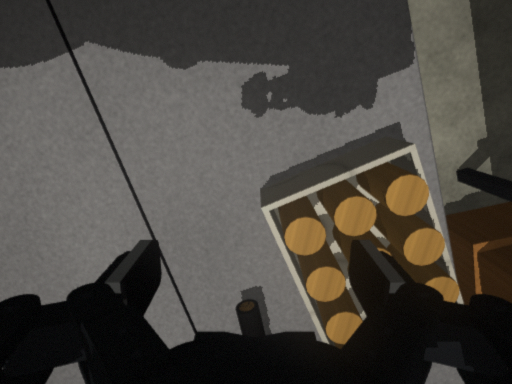

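The scene and top views show the jig in the middle of the bench. In the top view the blank is near (238,212), the knob near (289,194) and the reader near (203,226). I'll zoom in and measure.

```bash
cat > h.py <<'E'
import numpy as np, cv2
from bench import telemetry, vision
def K(f):
    fl=f["img"].shape[0]/2/np.tan(np.radians(f["vertical_fov"])/2); return fl
def ray(f,u,v):
    d=np.array([(u-f["cx"])/K(f),(v-f["cy"])/K(f),1.]); R=np.array(f["R"]);t=np.array(f["t"])
    return -R.T@t, R.T@d
def on(f,u,v,z):
    o,d=ray(f,u,v); return o+d*(z-o[2])/d[2]
def proj(f,X):
    c=np.array(f["R"])@np.array(X)+np.array(f["t"]); return np.array([f["cx"]+K(f)*c[0]/c[2],f["cy"]+K(f)*c[1]/c[2]])
def crop(f,x0,y0,x1,y1,s,name):
    cv2.imwrite("pics/"+name,cv2.resize(f["img"][y0:y1,x0:x1,::-1],None,fx=s,fy=s,interpolation=cv2.INTER_CUBIC))
E
python3 - <<'E'
from h import *
f=vision.grab_frame("top"); crop(f,180,150,330,260,5,"topz.png")
g=vision.grab_frame("scene"); crop(g,190,165,330,245,5,"scenez.png")
E
```

```text
(no output)
```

View pics/topz.png

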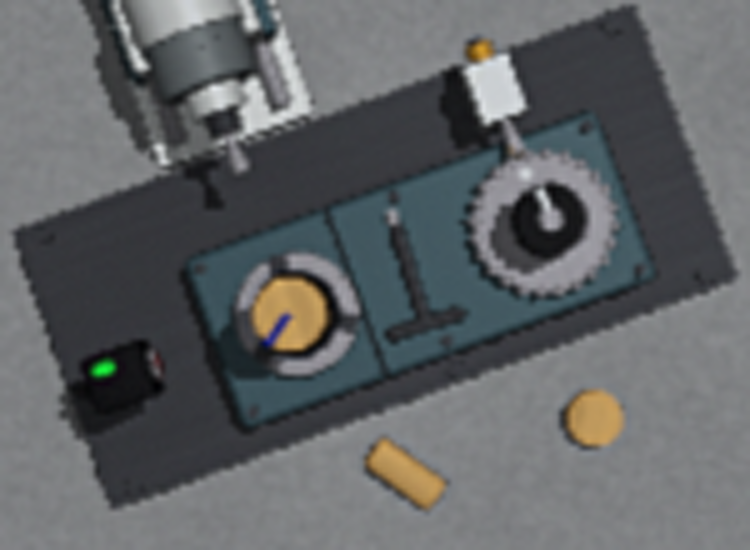

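View pics/scenez.png

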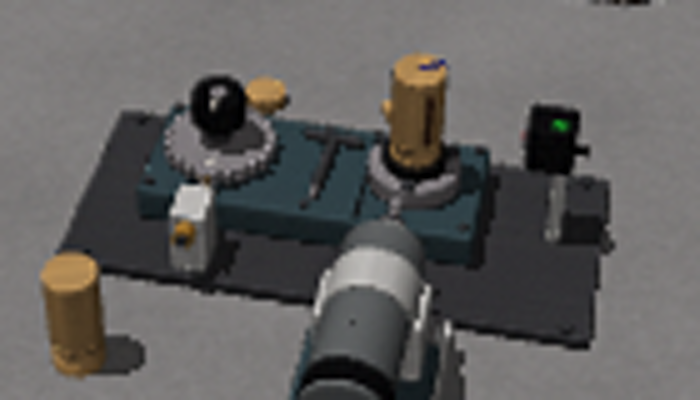

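```bash
cat > m.py <<'E'
from h import *
f=vision.grab_frame("top"); im=f["img"]; hsv=cv2.cvtColor(im,cv2.COLOR_RGB2HSV)
x0,y0,x1,y1=180,150,330,260
def mask(lo,hi):
    m=cv2.inRange(hsv,np.array(lo),np.array(hi)); k=np.zeros_like(m); k[y0:y1,x0:x1]=m[y0:y1,x0:x1]; return k
teal=mask((90,60,30),(105,255,130))
n,l,s,c=cv2.connectedComponentsWithStats(teal); ok=np.isin(l,[i for i in range(1,n) if s[i,4]>100]).astype(np.uint8)
pts=cv2.findNonZero(ok); h=cv2.convexHull(pts); r=cv2.minAreaRect(h); b=cv2.boxPoints(r)
print("teal box",b)
B=np.array([on(f,u,v,.048) for u,v in b]); print(B, [np.linalg.norm(B[i]-B[(i+1)%4]) for i in range(4)])
wood=mask((10,80,90),(25,255,255)); n,l,s,c=cv2.connectedComponentsWithStats(wood)
for i in range(1,n):
    if s[i,4]>30: print("wood",s[i],c[i])
blue=mask((112,100,40),(130,255,255)); print("blue",cv2.findNonZero(blue).reshape(-1,2).tolist())
E
python3 m.py
```

```text
teal box [[215.3233  201.47289]
 [298.40778 170.70088]
 [311.146   205.09413]
 [228.06152 235.86613]]
[[ 0.5383137   0.12027162  0.048     ]
 [ 0.6372636  -0.1534358   0.048     ]
 [ 0.52377197 -0.19363908  0.048     ]
 [ 0.4256795   0.0790794   0.048     ]] [np.float64(0.2910443780247685), np.float64(0.12040204674817379), np.float64(0.2898232237613918), np.float64(0.1199302309618653)]
wood [230 206  15  14 156] [237.5       212.1025641]
wood [293 228  12  11 102] [298.32352941 233.10784314]
wood [253 238  16  14 111] [260.65765766 244.32432432]
blue [[236, 213], [237, 213], [236, 214], [235, 215], [236, 215], [234, 216], [235, 216], [234, 217], [232, 218], [233, 218], [234, 218], [233, 219]]
```

```bash
python3 - <<'E'
from h import *
f=vision.grab_frame("top")
c=np.array([.5313,-.0369]);y=np.array([-.340,.9405]);y/=np.linalg.norm(y);x=np.array([y[1],-y[0]])
C=c+.085*y;Kb=c-.085*y
print("chuck",C,"knob",Kb,"yaw",np.degrees(np.arctan2(x[1],x[0])))
print("wood ctr z.17",on(f,237.3,212.4,.17)[:2])
print("proj axis top",proj(f,[*C,.17]),"knob top",proj(f,[*Kb,.116]), "reader",proj(f,[*(C+.089*y),.138]))
b=np.array([[236,213],[237,213],[236,214],[235,215],[236,215],[234,216],[235,216],[234,217],[232,218],[233,218],[234,218],[233,219]],float)
P=np.array([on(f,u,v,.17)[:2] for u,v in b]); m=P.mean(0); 
v=cv2.fitLine(P.astype(np.float32),cv2.DIST_L2,0,.01,.01).ravel()[:2]
if v[1]<0:v=-v
yy=np.degrees(np.arctan2(y[1],y[0]))
print("line dir",np.degrees(np.arctan2(v[1],v[0])),"y dir",yy, "centroid ang",np.degrees(np.arctan2(*(m-C)[::-1])),np.linalg.norm(m-C))
E
```

```text
chuck [0.50240203 0.04303689] knob [ 0.56019797 -0.11683689] yaw 19.875421616077844
wood ctr z.17 [0.50205075 0.04209897]
proj axis top [236.98137428 212.28352474] knob top [289.34931218 193.16410272] reader [209.98824048 222.50018369]
line dir 143.96425 y dir 109.87542161607784 centroid ang 146.75139149237933 0.013016624921516097
```

```bash
python3 - <<'E'
from h import *
from scipy.spatial.transform import Rotation as Ro
o=telemetry.get_obs(); q=o["orientation"]; R=Ro.from_quat([*q[1:],q[0]]).as_matrix(); print(R.round(3)); print("tool y heading",np.degrees(np.arctan2(R[1,1],R[0,1])))
w=vision.grab_frame("wrist"); c=-np.array(w["R"]).T@np.array(w["t"]); print(c, "in tool",R.T@(c-o["eef_pos"]), "view dir in tool",R.T@np.array(w["R"])[2])
E
```

```text
[[-0.     0.311  0.951]
 [-0.     0.951 -0.311]
 [-1.    -0.     0.   ]]
tool y heading 71.900347074647
[0.13055905 0.61698634 0.37378859] in tool [-0.12367887  0.00206846 -0.0675483 ] view dir in tool [0.96361915 0.00143531 0.26727529]
```

>>> send_rows(plan=[[[0.028,-0.05,0,0,0,0.06,100],[0.056,-0.1,0,0,0,0.12,100],[0.084,-0.15,0,0,0,0.18,100],[0.112,-0.2,0,0,0,0.24,100],[0.14,-0.25,0,0,0,0.3,100]]])

```text
clock: 1.02
eef_pos: [0.335, 0.3424, 0.2506]
orientation: [0.707, 0.005, 0.707, -0.005]
ft_force: [1.4, 0.1, 1.7]
opening: 0.0857
```

>>> send_rows(plan=[[[0.028,-0.05,0,0,0,0.04,100],[0.056,-0.1,0,0,0,0.08,100],[0.084,-0.15,0,0,0,0.12,100],[0.112,-0.2,0,0,0,0.16,100],[0.14,-0.25,0,0,0,0.19,100]]])

```text
clock: 1.65
eef_pos: [0.4749, 0.0925, 0.2507]
orientation: [0.705, -0.062, 0.704, 0.062]
ft_force: [0.8, 1.2, -0.5]
opening: 0.0854
```

>>> send_rows(plan=[[[0.028,-0.05,0,0,0,0,100],[0.028,-0.05,0,0,0,0,100]]])

```text
clock: 1.9
eef_pos: [0.5037, 0.0392, 0.2506]
orientation: [0.705, -0.059, 0.704, 0.058]
ft_force: [-0.5, 1.3, 0.2]
opening: 0.0855
```

```bash
cat > st.py <<'E'
from h import *
from scipy.spatial.transform import Rotation as Ro
import sys
o=telemetry.get_obs(); q=o["orientation"]; R=Ro.from_quat([*q[1:],q[0]]).as_matrix()
print("clk",o["clock"],"pos",o["eef_pos"].round(4),"yhead",np.degrees(np.arctan2(R[1,1],R[0,1])).round(2),"down",R[:,0].round(3),"F",o["ft_force"].round(1),"T",o["torque"].round(2),"open",round(o["opening"],4),"q",o["qpos"].round(2))
for n in sys.argv[2:]:
    f=vision.grab_frame(n); cv2.imwrite(f"pics/{n}{sys.argv[1]}.png",f["img"][:,:,::-1])
    np.save(f"pics/{n}{sys.argv[1]}.npy",f,allow_pickle=True)
E
python3 st.py 1 wrist top
```

```text
clk 1.9 pos [0.5037 0.0392 0.2506] yhead 99.53 down [ 0.001 -0.002 -1.   ] F [-0.5  1.3  0.2] T [ 0.04  0.02 -0.05] open 0.0855 q [-0.41  0.24  0.27  1.88 -0.07  1.04  1.63]
```

View pics/wrist1.png

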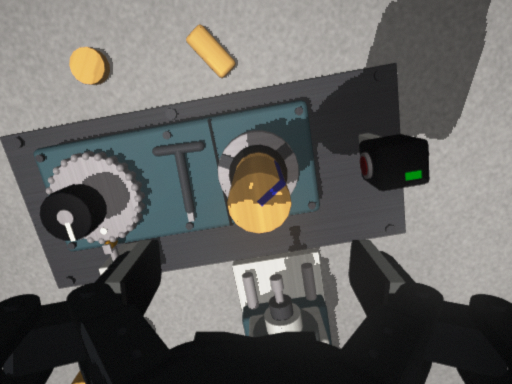

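The wrist view shows the blank's top near (260,204), with its blue line running to about (284,181). The reader is at (395,163), the knob's top near (72,210) and its pointer near (69,230).

```bash
cat > ang.py <<'E'
from h import *
import sys
f=np.load(sys.argv[1],allow_pickle=True).item()
C=np.array([float(sys.argv[2]),float(sys.argv[3])]) if len(sys.argv)>3 else np.array([.5024,.0430])
yj=109.9
hsv=cv2.cvtColor(f["img"],cv2.COLOR_RGB2HSV)
m=cv2.inRange(hsv,np.array((112,100,40)),np.array((130,255,255)))
uv=cv2.findNonZero(m).reshape(-1,2).astype(float)
P=np.array([on(f,u,v,.17)[:2] for u,v in uv]); r=np.linalg.norm(P-C,axis=1)
k=(r<.0225); P=P[k]; print("n",k.sum(),"of",len(k))
a=np.degrees(np.arctan2(P[:,1]-C[1],P[:,0]-C[0]))
w=np.linalg.norm(P-C,axis=1)
v=cv2.fitLine(P.astype(np.float32),cv2.DIST_L2,0,.01,.01).ravel()[:2]; 
if v@(P.mean(0)-C)<0: v=-v
d=P.mean(0)-C
print("fit dir ccw of target",np.degrees(np.arctan2(v[1],v[0]))-yj,"centroid",np.degrees(np.arctan2(d[1],d[0]))-yj,"r",np.linalg.norm(d),"inner/outer r",w.min(),w.max())
n=np.array([-v[1],v[0]]); print("axis offset from fitted line",d@n)
E
python3 ang.py pics/wrist1.npy; python3 - <<'E'
from h import *
f=np.load("pics/wrist1.npy",allow_pickle=True).item()
y=np.array([-.34,.9405]);C=np.array([.5024,.0430])
print("axis top",proj(f,[*C,.17]),"knob top",proj(f,[.5602,-.1168,.116]),"eye",proj(f,[*(C+.071*y),.115]))
hsv=cv2.cvtColor(f["img"],cv2.COLOR_RGB2HSV)
hi=f["img"].copy(); crop(f,200,120,320,250,5,"w1z.png"); crop(f,20,130,160,290,4,"w1k.png")
E
```

```text
n 201 of 249
fit dir ccw of target 33.69256 centroid 30.09008743324 r 0.01211561754201936 inner/outer r 0.0012727487243858783 0.022485624552953706
axis offset from fitted line -0.0007612698287141926
axis top [257.58571567 203.1868103 ] knob top [ 64.15467858 217.21651646] eye [340.99444355 168.41086264]
```

View pics/w1z.png

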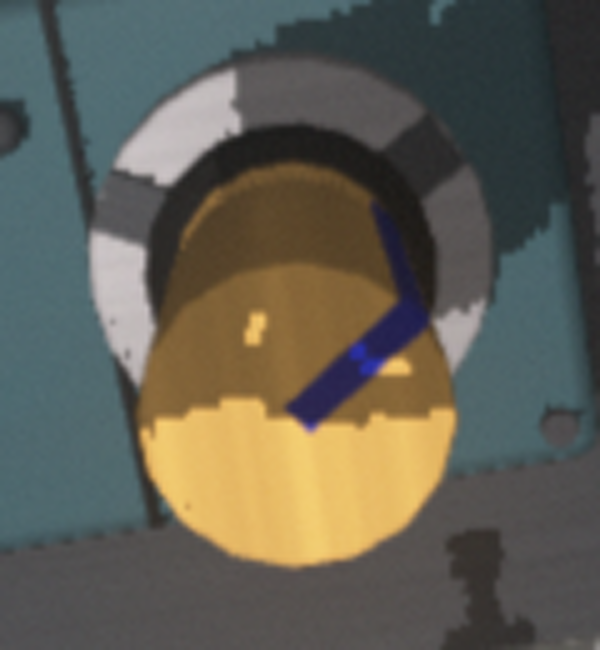

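View pics/w1k.png

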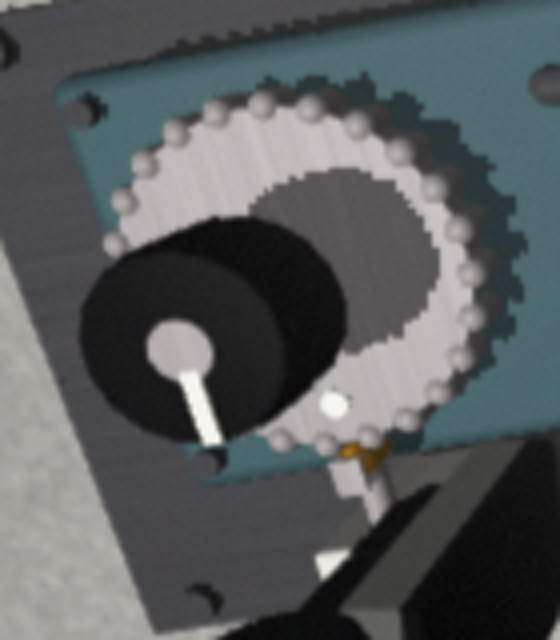

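```bash
python3 - <<'E'
from h import *
f=np.load("pics/wrist1.npy",allow_pickle=True).item()
k=on(f,65,217.5,.116);c=on(f,259.5,203.2,.17);d=(c-k)[:2];print(k,c,np.linalg.norm(d),np.degrees(np.arctan2(d[1],d[0])))
hsv=cv2.cvtColor(f["img"],cv2.COLOR_RGB2HSV)
t=cv2.inRange(hsv,np.array((90,50,30)),np.array((105,255,150)));t[250:]=0
h=cv2.convexHull(cv2.findNonZero(t)); 
P=np.array([on(f,u,v,.048)[:2] for u,v in cv2.findNonZero(t).reshape(-1,2)])
r=cv2.minAreaRect((P*1000).astype(np.float32));print(r)
g=f["img"];red=cv2.inRange(hsv,np.array((165,80,60)),np.array((180,255,255)));red[:,:300]=0
n,l,s,cc=cv2.connectedComponentsWithStats(red)
for i in range(1,n):
  if s[i,4]>8:
    print(s[i],cc[i]); e=on(f,*cc[i],.115);d=(e-c)[:2]; print("eye",e,np.linalg.norm(d),np.degrees(np.arctan2(d[1],d[0])))
E
python3 ang.py pics/wrist1.npy .5025 .0414
```

```text
[ 0.56034204 -0.11607473  0.116     ] [0.50219248 0.04427855 0.17      ] 0.17057123297212087 109.93236938122145
((529.8307495117188, -35.36207580566406), (118.05145263671875, 285.65557861328125), 19.701398849487305)
n 189 of 249
fit dir ccw of target 33.903328 centroid 24.70169914742152 r 0.012651551295455697 inner/outer r 0.0023255123350152873 0.022495604747920804
axis offset from fitted line -0.002023100342071149
```

>>> send_rows(plan=[[[0,0,-0.03,0,0,0,100],[0,0,-0.065,0,0,0,100],[0,0,-0.1,0,0,0,100],[0,0,-0.102,0,0,0,100],[0,0,-0.102,0,0,0,75]]])

```text
clock: 2.62
eef_pos: [0.5024, 0.045, 0.1492]
orientation: [0.705, -0.062, 0.704, 0.062]
ft_force: [0.2, 0.4, -0.9]
opening: 0.0699
```

```bash
python3 st.py 2 wrist
```

```text
clk 2.625 pos [0.5024 0.045  0.1492] yhead 100.05 down [ 0.001  0.    -1.   ] F [ 0.2  0.4 -0.9] T [ 0.02  0.04 -0.01] open 0.0699 q [-0.39  0.36  0.25  2.   -0.12  0.79  1.68]
```

View pics/wrist2.png

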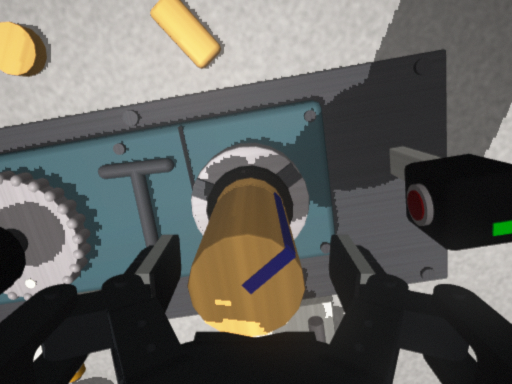

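The blank stands between the open pads with its blue line visible, inner end at (247,288). I'll check how well it is centred before closing.

```bash
python3 - <<'E'
from h import *
f=np.load("pics/wrist2.npy",allow_pickle=True).item()
print(on(f,247,288.5,.17)); print("proj TCP@.17",proj(f,[.5024,.045,.17]))
# side edges at height .13: silhouette
crop(f,130,160,370,350,3,"w2z.png")
E
python3 ang.py pics/wrist2.npy .5023 .044
```

```text
[0.50215487 0.04416868 0.17      ]
proj TCP@.17 [249.10661187 289.42259965]
n 748 of 1096
fit dir ccw of target 34.162636 centroid 33.982801877867615 r 0.011448983588096998 inner/outer r 0.00021330641720107433 0.022495011078617098
axis offset from fitted line -3.593575073770684e-05
```

View pics/w2z.png

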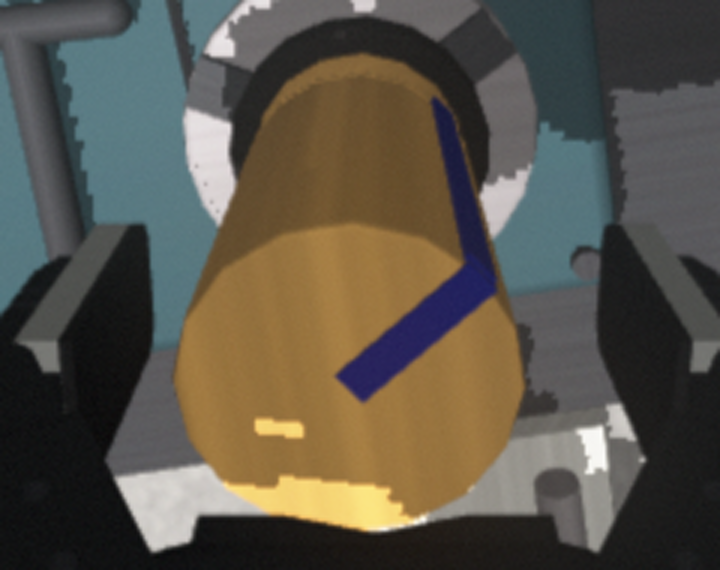

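>>> send_rows(plan=[[[0,-0.0015,0,0,0,0,65],[0,-0.0015,0,0,0,0,58],[0,-0.0015,0,0,0,0,40],[0,-0.0015,0,0,0,0,40],[0,-0.0015,0,0,0,0,40]]], squeeze=30)

```text
clock: 3.3
eef_pos: [0.5027, 0.042, 0.1492]
orientation: [0.705, -0.061, 0.704, 0.061]
ft_force: [-1.1, -2.4, 6.7]
opening: 0.0433
```

```bash
python3 st.py 3 wrist;python3 ang.py pics/wrist3.npy .5022 .0441
```

```text
clk 3.3 pos [0.5027 0.042  0.1492] yhead 99.93 down [ 0.001 -0.    -1.   ] F [-1.1 -2.4  6.7] T [-0.3   0.28  0.04] open 0.0433 q [-0.38  0.36  0.25  2.   -0.12  0.79  1.68]
n 758 of 1085
fit dir ccw of target 34.24897 centroid 34.15587345549301 r 0.01133798842180599 inner/outer r 0.00018342598628160863 0.022468970562708468
axis offset from fitted line -1.8425322878854906e-05
```

View pics/wrist3.png

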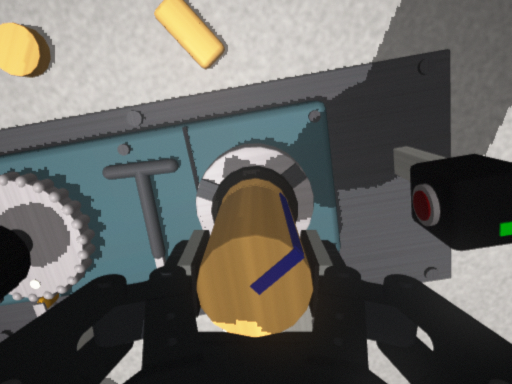

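>>> send_rows(plan=[[[0,0,0,0,0,-0.06,40],[0,0,0,0,0,-0.15,40],[0,0,0,0,0,-0.25,40],[0,0,0,0,0,-0.35,40],[0,0,0,0,0,-0.45,40]]])

```text
clock: 3.98
eef_pos: [0.5027, 0.0417, 0.1492]
orientation: [0.701, 0.099, 0.7, -0.099]
ft_force: [-2.1, -4.9, 6.6]
opening: 0.0434
```

>>> send_rows(plan=[[[0,0,0,0,0,-0.08,40],[0,0,0,0,0,-0.13,40],[0,0,0,0,0,-0.147,40],[0,0,0,0,0,-0.147,40]]])

```text
clock: 4.47
eef_pos: [0.5026, 0.0415, 0.1491]
orientation: [0.692, 0.149, 0.691, -0.149]
ft_force: [-1.7, -4.0, 6.5]
opening: 0.0433
```

```bash
python3 st.py 4 wrist;python3 ang.py pics/wrist4.npy .5022 .0441
```

```text
clk 4.475 pos [0.5026 0.0415 0.1491] yhead 65.69 down [ 0.001 -0.001 -1.   ] F [-1.7 -4.   6.5] T [-0.7   0.21 -0.02] open 0.0433 q [-0.5   0.37  0.4   2.01 -0.2   0.8   1.16]
n 743 of 1066
fit dir ccw of target -0.041107178 centroid -1.4933206016923748 r 0.011634036501345278 inner/outer r 0.00012928482756418546 0.022481378822425204
axis offset from fitted line -0.00029484542953465444
```

View pics/wrist4.png

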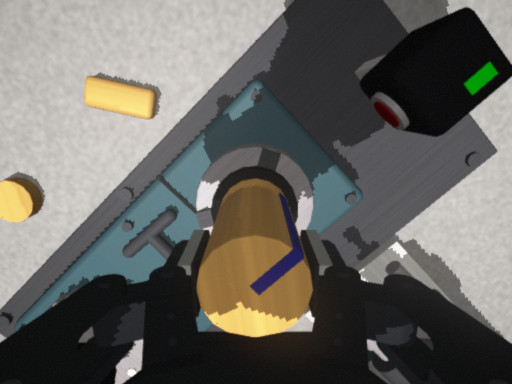

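The blank turned with the gripper: the line's inner end is at (256,289) and its outer end at (301,252), pointing at the lens near (388,112). I'll release and check again.

>>> send_rows(plan=[[[0,0,0,0,0,0,60],[0,0,0,0,0,0,80],[0,0,0,0,0,0,100],[0,0,0.04,0,0,0,100],[0,0,0.1,0,0,0,100]]])

```text
clock: 5.15
eef_pos: [0.5009, 0.0426, 0.2481]
orientation: [0.69, 0.148, 0.693, -0.149]
ft_force: [1.0, 0.6, 0.4]
opening: 0.0853
```

>>> send_rows(plan=[[[0,0,0,0,0,0,100],[0,0,0,0,0,0,100]]])

```text
clock: 5.4
eef_pos: [0.5019, 0.0428, 0.2481]
orientation: [0.691, 0.148, 0.691, -0.148]
ft_force: [-1.0, -0.5, -0.5]
opening: 0.0853
```

```bash
python3 st.py 5 wrist;python3 ang.py pics/wrist5.npy .5022 .0441
```

```text
clk 5.4 pos [0.5019 0.0428 0.2481] yhead 65.79 down [-0.  0. -1.] F [-1.  -0.5 -0.5] T [ 0.03 -0.02  0.02] open 0.0853 q [-0.55  0.24  0.44  1.89 -0.12  1.03  1.09]
n 219 of 223
fit dir ccw of target 0.21170044 centroid -2.0817094056253893 r 0.011672530454988584 inner/outer r 0.0006506045410424608 0.022490756075837042
axis offset from fitted line -0.00046709965678714844
```

View pics/wrist5.png

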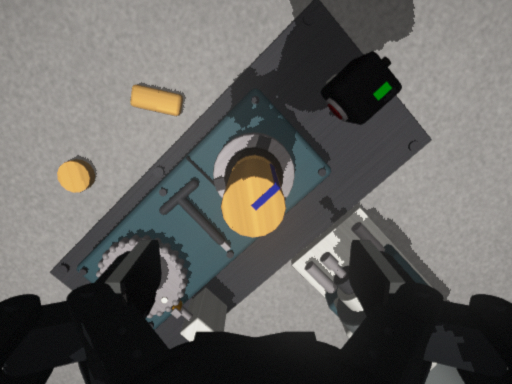

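```bash
python3 - <<'E'
from h import *
for n in ["wrist1","wrist4","wrist5"]:
    f=np.load(f"pics/{n}.npy",allow_pickle=True).item()
    g=cv2.cvtColor(f["img"],cv2.COLOR_RGB2GRAY)
    # line segments on the case / base edges, mapped to heading
    L=cv2.HoughLinesP(cv2.Canny(g,40,120),1,np.pi/720,40,minLineLength=60,maxLineGap=8)
    for a,b,c,d in L.reshape(-1,4):
        p=on(f,a,b,.048);q=on(f,c,d,.048);v=(p-q)[:2]; h=np.degrees(np.arctan2(v[1],v[0]))%180
        if 100<h<120: print(n,round(h,2),(a,b,c,d))
f=np.load("pics/wrist4.npy",allow_pickle=True).item(); e=on(f,387,111,.115);print(e,np.degrees(np.arctan2(e[1]-.0441,e[0]-.5022)),np.hypot(e[1]-.0441,e[0]-.5022))
E
```

```text
wrist1 109.69 (np.int32(3), np.int32(135), np.int32(394), np.int32(62))
wrist1 109.88 (np.int32(37), np.int32(150), np.int32(310), np.int32(99))
wrist1 109.58 (np.int32(64), np.int32(140), np.int32(295), np.int32(98))
wrist1 110.2 (np.int32(161), np.int32(272), np.int32(232), np.int32(260))
wrist1 110.55 (np.int32(319), np.int32(247), np.int32(405), np.int32(232))
wrist1 109.46 (np.int32(256), np.int32(261), np.int32(320), np.int32(251))
wrist1 107.14 (np.int32(152), np.int32(149), np.int32(212), np.int32(141))
wrist1 109.71 (np.int32(177), np.int32(102), np.int32(364), np.int32(67))
wrist1 109.42 (np.int32(210), np.int32(113), np.int32(305), np.int32(96))
wrist4 109.59 (np.int32(0), np.int32(308), np.int32(292), np.int32(3))
wrist4 109.67 (np.int32(18), np.int32(321), np.int32(204), np.int32(132))
wrist4 101.03 (np.int32(29), np.int32(323), np.int32(98), np.int32(275))
wrist4 109.67 (np.int32(395), np.int32(232), np.int32(496), np.int32(151))
wrist4 110.02 (np.int32(16), np.int32(320), np.int32(217), np.int32(112))
wrist4 109.5 (np.int32(128), np.int32(173), np.int32(294), np.int32(
[... 562 characters left out ...]
, np.int32(204), np.int32(136))
wrist5 109.67 (np.int32(360), np.int32(200), np.int32(431), np.int32(140))
wrist5 109.28 (np.int32(215), np.int32(99), np.int32(277), np.int32(36))
wrist5 110.02 (np.int32(226), np.int32(314), np.int32(288), np.int32(261))
wrist5 110.27 (np.int32(292), np.int32(264), np.int32(362), np.int32(204))
wrist5 109.71 (np.int32(50), np.int32(271), np.int32(116), np.int32(203))
wrist5 109.58 (np.int32(93), np.int32(246), np.int32(230), np.int32(108))
wrist5 109.45 (np.int32(227), np.int32(312), np.int32(289), np.int32(260))
wrist5 110.22 (np.int32(300), np.int32(258), np.int32(362), np.int32(205))
[0.47174419 0.12816484 0.115     ] 109.91492103680851 0.0894117110363353
```

>>> send_rows(plan=[[[0.015,-0.04,0,0,0,0.1,100],[0.03,-0.08,0,0,0,0.2,100],[0.045,-0.12,0,0,0,0.3,100],[0.058,-0.159,0,0,0,0.39,100],[0.058,-0.159,0,0,0,0.39,100]]])

```text
clock: 6.08
eef_pos: [0.5595, -0.1204, 0.2467]
orientation: [0.706, 0.013, 0.708, -0.014]
ft_force: [-0.0, 0.4, -0.8]
opening: 0.0853
```

>>> send_rows(plan=[[[0,0,0,0,0,0,100],[0,0,-0.03,0,0,0,100],[0,0,-0.06,0,0,0,100],[0,0,-0.06,0,0,0,100],[0,0,-0.06,0,0,0,100]]])

```text
clock: 6.7
eef_pos: [0.5605, -0.1157, 0.1891]
orientation: [0.707, 0.011, 0.707, -0.011]
ft_force: [1.0, 0.5, -0.2]
opening: 0.0855
```

```bash
python3 st.py 6 wrist top; python3 - <<'E'
from h import *
f=np.load("pics/top6.npy",allow_pickle=True).item(); crop(f,180,150,330,260,5,"top6z.png")
f=np.load("pics/wrist6.npy",allow_pickle=True).item(); print(proj(f,[.5601,-.1162,.116]))
E
```

```text
clk 6.7 pos [ 0.5605 -0.1157  0.1891] yhead 88.16 down [ 0.001  0.    -1.   ] F [ 1.   0.5 -0.2] T [ 0.01 -0.01 -0.03] open 0.0855 q [-0.18  0.42  0.41  1.81 -0.2   0.95  1.85]
[250.36766897 207.82460161]
```

View pics/wrist6.png

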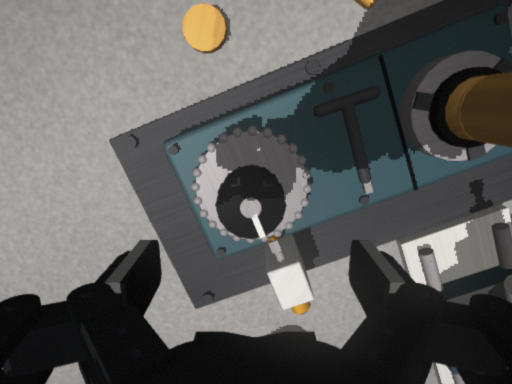

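View pics/top6z.png

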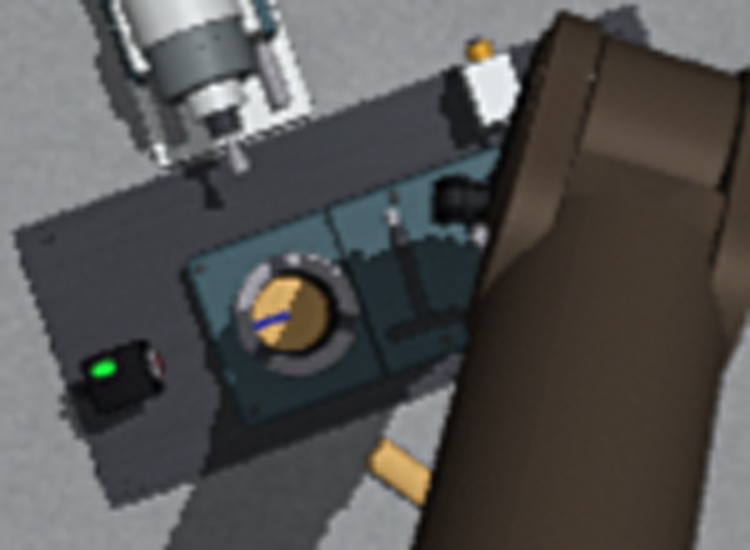

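The knob's top is at (250,208) between the pads, its pointer still towards the plunger. The top view shows the blank's line pointing at the reader. I'll descend to the knob and grip it.

>>> send_rows(plan=[[[0,-0.001,-0.03,0,0,0,100],[0,-0.0015,-0.06,0,0,0,100],[0,-0.0015,-0.085,0,0,0,100],[0,-0.0015,-0.087,0,0,0,100],[0,-0.0015,-0.087,0,0,0,72]]], squeeze=40)

```text
clock: 7.42
eef_pos: [0.5609, -0.1181, 0.1025]
orientation: [0.708, 0.012, 0.706, -0.012]
ft_force: [0.9, -0.2, 1.1]
opening: 0.0696
```

```bash
python3 st.py 7 wrist
```

```text
clk 7.425 pos [ 0.5609 -0.1181  0.1025] yhead 88.11 down [ 0.002 -0.    -1.   ] F [ 0.9 -0.2  1.1] T [-0.02 -0.02 -0.02] open 0.0696 q [-0.14  0.53  0.36  1.89 -0.26  0.77  1.9 ]
```

View pics/wrist7.png

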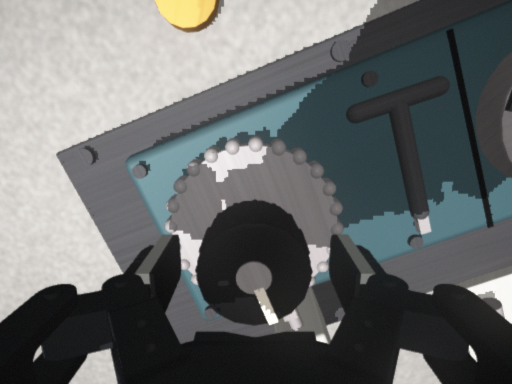

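The knob is centred between the pads (254 against a pad midpoint of 256) and its pointer is still towards the plunger. Closing now.

>>> send_rows(plan=[[[0,0,0,0,0,0,62],[0,0,0,0,0,0,56],[0,0,0,0,0,0,40],[0,0,0,0,0,0,40],[0,0,0,0,0,0,40]]], squeeze=60)

```text
clock: 8.1
eef_pos: [0.5605, -0.1185, 0.1024]
orientation: [0.707, 0.012, 0.707, -0.012]
ft_force: [-3.1, -1.8, 7.9]
opening: 0.0446
```

```bash
python3 st.py 8 wrist
```

```text
clk 8.1 pos [ 0.5605 -0.1185  0.1024] yhead 88.09 down [ 0.001 -0.    -1.   ] F [-3.1 -1.8  7.9] T [-0.19  0.44  0.06] open 0.0446 q [-0.14  0.53  0.36  1.89 -0.26  0.77  1.9 ]
```

View pics/wrist8.png

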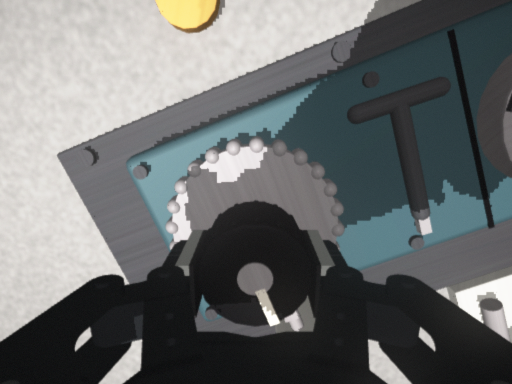

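>>> send_rows(plan=[[[0,0,0,0,0,-0.07,40],[0,0,0,0,0,-0.14,40],[0,0,0,0,0,-0.21,40],[0,0,0,0,0,-0.262,40],[0,0,0,0,0,-0.262,40]]])

```text
clock: 8.78
eef_pos: [0.5605, -0.1189, 0.1024]
orientation: [0.7, 0.104, 0.699, -0.105]
ft_force: [-2.9, -1.7, 8.4]
opening: 0.0451
```

```bash
python3 st.py 9 wrist top; python3 ang.py pics/top9.npy .5022 .0435
```

```text
clk 8.775 pos [ 0.5605 -0.1189  0.1024] yhead 73.03 down [ 0.001 -0.001 -1.   ] F [-2.9 -1.7  8.4] T [-0.43  0.47  0.06] open 0.0451 q [-0.19  0.54  0.44  1.89 -0.31  0.78  1.69]
n 10 of 164
fit dir ccw of target -13.885994 centroid -14.26010938276714 r 0.009565603409176664 inner/outer r 0.002649483586530796 0.020218489391509886
axis offset from fitted line -6.245866964537145e-05
```

View pics/wrist9.png

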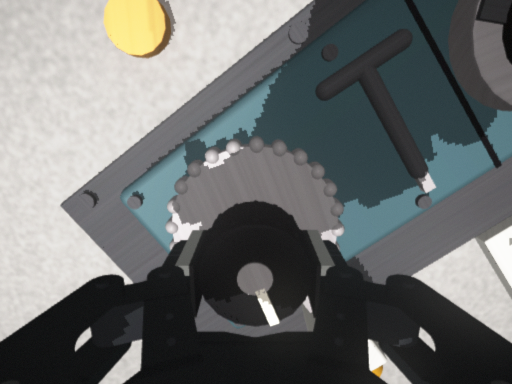

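The pointer at (265,305) stayed put relative to the gripper, so there was no slip. The blank's line moved about 14° in the top view, so that is one click. Next, the second click.

>>> send_rows(plan=[[[0,0,0,0,0,-0.07,40],[0,0,0,0,0,-0.14,40],[0,0,0,0,0,-0.21,40],[0,0,0,0,0,-0.262,40],[0,0,0,0,0,-0.262,40]]])

```text
clock: 9.5
eef_pos: [0.5603, -0.1192, 0.1024]
orientation: [0.68, 0.195, 0.679, -0.195]
ft_force: [-3.1, -2.9, 8.5]
opening: 0.0444
```

```bash
python3 st.py 10 wrist top; python3 ang.py pics/top10.npy .5022 .0435
```

```text
clk 9.5 pos [ 0.5603 -0.1192  0.1024] yhead 58.0 down [ 0.001 -0.001 -1.   ] F [-3.1 -2.9  8.5] T [-0.64  0.58  0.06] open 0.0444 q [-0.24  0.55  0.51  1.89 -0.37  0.79  1.48]
n 9 of 177
fit dir ccw of target -31.68666 centroid -31.830443393949295 r 0.011854843233715688 inner/outer r 0.002649483586530796 0.020539353223367862
axis offset from fitted line -2.9750283572848693e-05
```

View pics/wrist10.png

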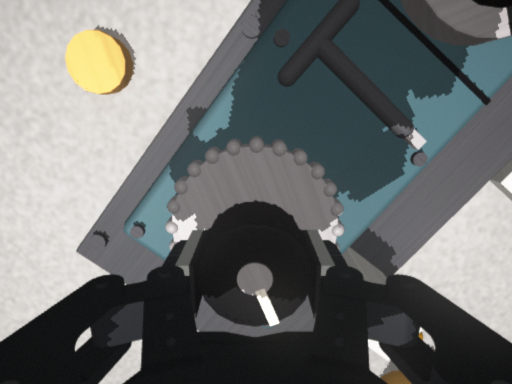

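The pointer still hasn't slipped in the pads, and the line is at about −31°, so that is two clicks. Third click.

>>> send_rows(plan=[[[0,0,0,0,0,-0.07,40],[0,0,0,0,0,-0.14,40],[0,0,0,0,0,-0.21,40],[0,0,0,0,0,-0.262,40],[0,0,0,0,0,-0.262,40]]])

```text
clock: 10.22
eef_pos: [0.5601, -0.1195, 0.1023]
orientation: [0.649, 0.282, 0.648, -0.282]
ft_force: [-4.1, -4.6, 9.3]
opening: 0.0445
```

>>> send_rows(plan=[[[0,0,0,0,0,0,40],[0,0,0,0,0,0,40]]])

```text
clock: 10.48
eef_pos: [0.56, -0.1195, 0.1024]
orientation: [0.649, 0.282, 0.648, -0.282]
ft_force: [-3.9, -4.0, 9.3]
opening: 0.0445
```

```bash
python3 st.py 11 wrist top; python3 ang.py pics/top11.npy .5022 .0435; python3 - <<'E'
from h import *
f=np.load("pics/top11.npy",allow_pickle=True).item(); crop(f,180,150,330,260,5,"top11z.png")
E
```

```text
clk 10.475 pos [ 0.56   -0.1195  0.1024] yhead 43.01 down [ 0.001 -0.001 -1.   ] F [-3.9 -4.   9.3] T [-0.82  0.78  0.09] open 0.0445 q [-0.29  0.57  0.58  1.9  -0.42  0.8   1.28]
n 8 of 163
fit dir ccw of target -51.662132 centroid -49.29035431661482 r 0.01206728949970072 inner/outer r 0.002649483586530796 0.01985330571959352
axis offset from fitted line 0.0004993857027693004
```

View pics/wrist11.png

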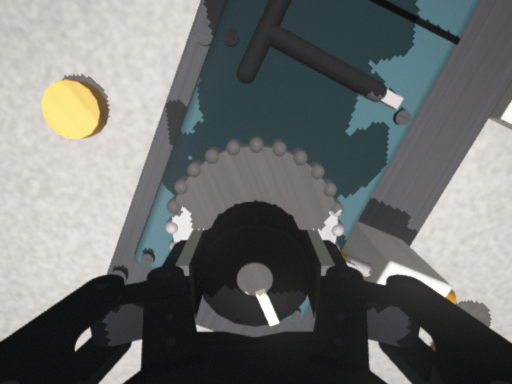

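View pics/top11z.png

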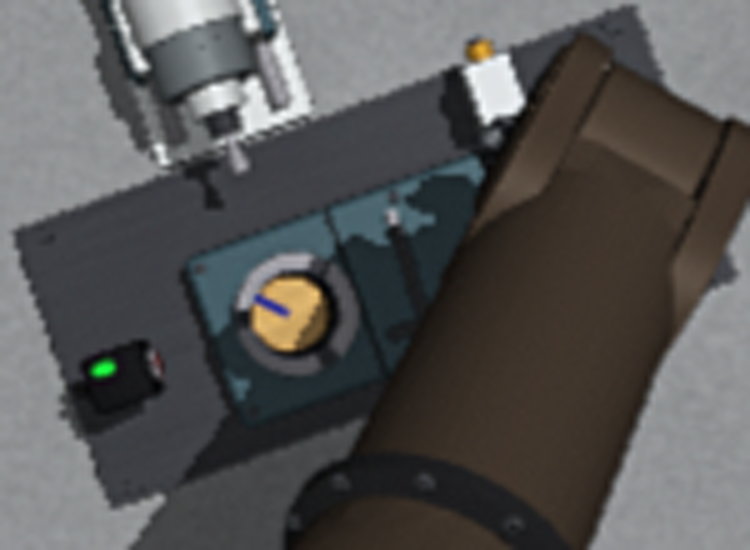

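The pointer and the plate teeth sit at the same pixels in the gripper frame before and after (top tooth near (256,144)). The plate therefore turned with the tool, from 88.1° to 43.0°, which is 45.1°. The top view agrees roughly, from only 8 line pixels. Handing in while still gripping.

```bash
python3 -c "
from bench import workorder
print(workorder.job_done())"; python3 st.py 12
```

```text
the job is handed in; nothing more can be done
None
the job is handed in; nothing more can be done
```

I turned the blank 34.2° clockwise to face the reader and let go. I then turned the index knob clockwise click by click to the third stop, and handed in at about 10.5 s still gripping it at 60 N.

- **Blank:** after release, the line fit read within about 0.2° of facing the lens. Using the line's centroid from the axis instead gave −1.5° to −2.1°, which fits an axis estimate off by 0.3–0.5 mm. The knob pointer still faced the plunger after release, so the dividing head had not left its stop.
- **Knob:** the tool turned 45.1° in three 15° steps, against 45° for the third stop. The pointer and plate teeth stayed at the same pixels in the gripper view throughout, so I saw no slip.
- **Disagreement:** the top camera read the blank's line at −14°, −32° and about −50° after the three clicks, where −15°, −30° and −45° were expected. Those readings used only 8–10 pixels, so I relied on the tool angle and wrist view.
- **Forces and loose items:** measured contact forces were about 10 N or less. I moved none of the loose items that I could see in the last pictures, but I did not check the others again at the end.

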